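Put the missing roller back into the packing-line conveyor

ROBOT

A 6-joint arm with a two-finger parallel gripper is mounted at the origin on the work surface. World frame = base frame: x ahead of the robot, y to its left, z up, the work surface at z = 0. Lengths are in mm, angles in rad, forces in N, time in s.
With the tool pointing down it reaches from about 325 to 750 mm from the base axis. Payload 7.6 kg.
Tool frame: the origin (TCP) lies between the finger pads; the fingertips stand 11 mm ahead of it and the grasp point (between the pads) lies 8 mm behind it (tips_ahead is the distance from the TCP to the fingertips, in mm); z points along the fingers, y is the direction in which the jaws open and shut (so a half turn about z gives the same grasp; the last joint's range is limited). The gripper opens to 85 mm and grips with 20 to 120 N. Pads are 22 mm wide; open, the fingers measure 114 mm over their backs; the gripper's body (76 mm by 85 mm) begins 54 mm behind the grasp point. The pads swing forward as they close: fully open they stand 13 mm farther back than shut.
Start: joints at [-1.187, 0.052, 1.401, -0, 1.689, -0.07], TCP at [230.178, -471.872, 242.323] pointing down, gripper open.
Joint ranges: [-2.9, 2.9], [-0.91, 2.17], [0.12, 2.37], [-1.06, 4.2], [0.26, 2.73], [-2.93, 2.93]. Speed limits (rad/s): [2.57, 2.57, 3.01, 3.14, 3.14, 3.14].

INTERFACE

Orientations are given as a 3x3 rotation matrix whose columns are the frame's x, y, z axes.
In Python, from plant import sense, read_camera, close_job, masks_of, place_of, tips_ahead gives the robot as it stands.
- The arm moves only by the tool step_arm, never from a script. Its argument "commands" is one flat list of numbers, 7 for each row, row after row: the closure, from -1 (fully open) to 1 (shut), so that 0 is half open, then the shift along the tool's x, y, z in cm, then the turn, a rotation vector about the tool's x, y, z in degrees. In form: [hand, dx, dy, dz, wx, wy, wz, hand, dx, dy, dz, wx, wy, wz, ...]. A call has 1 to 8 rows; each row shifts and turns the pose as measured when the row begins, along the tool's axes as they then stand; what a row does not reach is not made up. A row lasts 1/10 s, in which the tool goes at most 50 mm and 8.59 degrees, less where a joint would pass 70% of its speed; a pose out of reach is approached as far as the arm can. A call with a gripper value outside its range is refused whole. The fingers move at their own pace and stop on an object; "force" is the grip in N (left out, the last holds). Time passes only in rows, so rows that do not move let the fingers close. It gives the time, the measured TCP pose, the force and the opening at its end, in the units of the state.
- sense(): the state, without advancing time (a new reading comes with each control period).
- read_camera(name): name is "side" or "top" or "wrist"; returns a dict with "frame" (420x560x3 uint8, blue, green, red), "range_z" (420x560 float32, mm along the optical axis (not along the pixel's ray), 0 where there is no reading), "intrinsics" (3x3 intrinsics, pixels), "R" (3x3) and "t" (3): a world point X has camera coordinates R X + t. Camera axes: x right, y down, z forward; pixel columns grow to the right and rows downward; lengths in mm; the calibration is good to about 2 mm. The wrist camera is an equidistant fisheye: a pixel r from the principal point sees the ray r / f radians off the axis. A picture is of the moment at which its call begins.
- close_job(): hands the job in, once; it reports no verdict.
Trained networks look in the newest picture that a camera, given by its name, has taken for a name from the list of things; names that differ only in an ending like _2 or _b are one class to them, and where a whole thing is asked for, a point or a joint stands for the part that bears it (a point fixed in the world has none). Each returns a list of dicts, best first, with "p" (0 to 1); they miss things now and then, are a little off and sometimes report something else, mostly with a low value. They report only what shows in the picture. A call takes as long as a camera call. They do not tell look-alikes from the thing itself.
- masks_of(camera, name): "pixels" (420x560 bool, what is visible of it) and "bbox" ([left, top, right, bottom] in pixels, round what is visible of it).
- place_of(camera, name): "centre" ([column, row] in pixels: a listed point, or the origin of a listed thing).
The state is a dict: "t": time; "q": joint angles; "joint_vel": joint speeds; "tau": joint torques, N m; "tool_pos": TCP position; "tcp_rot": TCP orientation; "force": force on the tool from outside, world axes, zero at the start; "wrist_torque": the same for the moment, N m; "grip_width": finger opening in mm.
Only numpy, scipy, OpenCV 4.12 (cv2) and the standard library are available. Lean on these libraries where they do the work, as an engineer would, in place of code of your own. Each camera call takes 0.05 s, during which the arm holds its last target.

TASK

The little roller conveyor on the packing table has one roller missing. Take from the wooden rack the spare roller that matches those in the conveyor, and lower it into the empty pair of slots until both axle ends sit at the bottom; do not let it fall in from above. Leave the other two spare rollers in their places on the rack.

Things in the scene. Friction and masses are not known exactly. Their poses are not given: they have to be found in the camera images.
- roller_mid (a point): Centre of the spare roller that fits: metal tube 32 mm dia x 140 long, axle 12 dia x 200, 0.25-0.5 kg; y along the axle, x and z any. One of three, 85 mm apart in any order, axes 46 mm above the table in a plywood rack (its base board 6 mm thick). The rack's two bars, 54 mm apart inside, carry the tube and rise to 5 mm below its axis; between them is finger room. Grip across mid-tube from above.
- seat (a point): Middle of the conveyor's empty slot pair = seated roller centre, 90 mm above the table; y along the axle, x along the rails, z up. Rails 8 mm thick, 165 apart inside, tops 116 mm high. Slots open upward: 46 mm wide at the top, 22 wide from 100 mm height down to the flat bottom at 84. Like rollers lie 75 mm to either side (43 mm free between tubes); carton 144 mm high 190 mm off at +x.
- short_roller_mid (a point): Centre of a spare roller that is too short (tube 32 mm in diameter and 90 mm long, axle 150 mm long), on the same rack at the same height. y axis along the axle. To be left there.
- long_roller_mid (a point): Centre of a spare roller that is too long (tube 32 mm in diameter and 190 mm long, axle 250 mm long), on the same rack at the same height. y axis along the axle. To be left there.
Not all that is in view belongs to the job. What is shaped like the part that bears roller_mid but red or yellow is not meant.

How it is judged (in metres and radians):
At the end, for the whole second after the job is handed in: The matching roller rests released in the empty slots: centre within 6 mm of the seat in height, 10 mm along the rails, 20 mm along the axle, axle within 0.1 rad of the slots' line; the short and the long roller are within 30 mm of where they started (x of roller_mid in the frame of seat between -0.01 and 0.01 m and y of roller_mid in the frame of seat between -0.02 and 0.02 m and z of roller_mid in the frame of seat between -0.006 and 0.006 m and angle between the y axis of roller_mid and the y axis of seat, either way round below 0.1 rad and linear speed of roller below 0.03 m/s and distance of each of short_roller_mid, long_roller_mid from where it was at the start of the episode below 0.03 m); the robot touches nothing.
It fails at once if The roller is let fall from more than about 5 cm (linear speed of roller above 1 m/s and contact force between the fingers and roller below 0.1 N).
It fails at once if The short or the long roller is taken out of its place on the rack (moved more than 30 mm) (distance of any of short_roller_mid, long_roller_mid from where it was at the start of the episode above 0.03 m).
It also fails if it takes over 42 s, if anything falls off the work surface, if the arm or the gripper's body presses on something with over 40 N, if the wrist force passes 120 N, or if a joint passes its speed limit or range.

## Working session

There is one attempt and no reset: what is moved stays moved. The work goes in short steps, Python scripts to look and compute and a tool call to move; the robot and the scene stay as the last step left them, time stands still between calls to the robot, and variables do not carry over. Pictures are saved under pics/ and viewed, and the job is handed in when it is done.

Besides the shell and the picture viewer there is one more tool, called after ">>>" by a JSON object that holds its "fn" and its "kwargs". step_arm: Moves the arm, as the interface text tells. Its arguments: {"type":"object","properties":{"commands":{"type":"array"},"force":{"type":"number"}},"required":["commands"]}

```bash
mkdir -p pics; ls; python3 - <<'E'
from plant import *
import cv2,numpy as np,pickle
s=sense();print(s['t'],s['tool_pos'],s['tcp_rot'],s['grip_width'])
for c in ['top','side']:
    d=read_camera(c);cv2.imwrite(f'pics/{c}0.png',d['frame']);pickle.dump(d,open(f'{c}0.pkl','wb'))
    print(c,d['R'],d['t'])
    for n in ['roller_mid','seat','short_roller_mid','long_roller_mid']:
        print(n,[(round(r['p'],2),np.round(r['centre'],1)) for r in place_of(c,n)])
        print('  m',[(round(r['p'],2),r['bbox']) for r in masks_of(c,n)])
print(sense()['t'])
E
```

```text
pics
0.0 [ 230.04590332 -471.59972658  241.46310849] [[ 8.98794963e-01  4.38368836e-01 -6.14462284e-04]
 [ 4.38369258e-01 -8.98793775e-01  1.46411746e-03]
 [ 8.95485934e-05 -1.58530278e-03 -9.99998739e-01]] 85.22956489080444
top [[ 0.00755688 -0.99964236 -0.02565239]
 [-0.99603859 -0.00525174 -0.08876679]
 [ 0.08860033  0.02622157 -0.99572206]] [ -25.01137192  494.29576887 1294.15692735]
roller_mid [(0.92, array([193.3, 289.5])), (0.8, array([340.4, 221.3])), (0.78, array([395.8, 292.7]))]
  m [(0.81, [300.7, 217.9, 378.7, 231.8]), (0.61, [361.6, 270.6, 435.0, 312.5])]
seat []
  m [(0.84, [121.8, 64.8, 217.9, 244.3])]
short_roller_mid [(0.84, array([341.8, 186.3]))]
  m [(0.82, [310.7, 178.3, 368.4, 197.1]), (0.64, [295.7, 146.3, 396.2, 167.0])]
long_roller_mid [(0.94, array([342.7, 157.5]))]
  m [(0.72, [297.3, 148.5, 394.8, 166.6])]
side [[-0.88316877 -0.46876975  0.01636577]
 [-0.24443258  0.4301749  -0.86902374]
 [ 0.4003319  -0.77149496 -0.49449964]] [416.66342972 219.4298934  795.83731654]
roller_mid [(0.86, array([312.2, 196.1])), (0.69, array([319.9, 313.3])), (0.55, array([390.5, 200.7]))]
  m [(0.9, [290.7, 181.7, 330.1, 213.9]), (0.79, [364.5, 189.5, 406.3, 209.3]), (0.63, [277.2, 287.1, 357.9, 343.7])]
seat [(0.57, array([179.4, 251.6])), (0.22, array([280.4, 189.5]))]
  m [(0.56, [28.7, 195.0, 261.7, 335.3])]
short_roller_mid [(0.56, array([283.9, 190. ]))]
  m [(0.57, [272.4, 180.3, 299.9, 197.6])]
long_roller_mid [(0.88, array([259.4, 181.8]))]
  m [(0.69, [232.8, 166.6, 285.1, 198.4])]
0.9
```

View pics/top0.png

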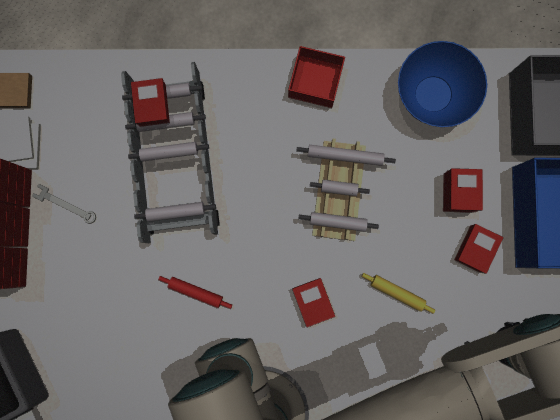

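View pics/side0.png

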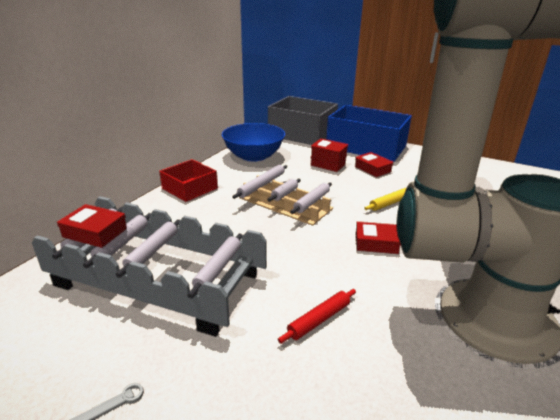

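```bash
python3 - <<'E'
import cv2,pickle
d=pickle.load(open('top0.pkl','rb'));f=d['frame']
a=cv2.resize(f[50:260,100:230],None,fx=2.8,fy=2.8,interpolation=cv2.INTER_CUBIC)
b=cv2.resize(f[130:250,280:420],None,fx=3,fy=3,interpolation=cv2.INTER_CUBIC)
import numpy as np
H=max(a.shape[0],b.shape[0]);o=np.zeros((H,a.shape[1]+b.shape[1],3),'uint8');o[:a.shape[0],:a.shape[1]]=a;o[:b.shape[0],a.shape[1]:]=b
cv2.imwrite('pics/crop0.png',o);print(o.shape)
E
```

```text
(588, 784, 3)
```

View pics/crop0.png

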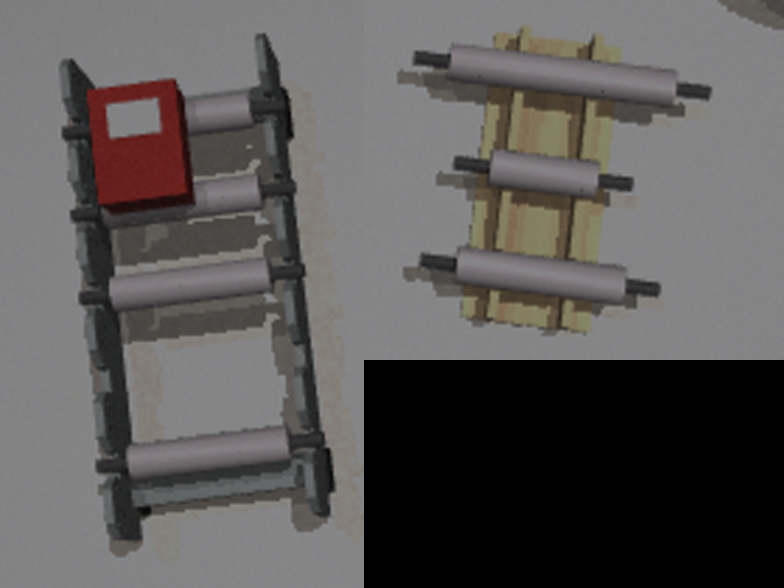

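Candidates on the rack in the top picture are the long roller (345,155), the short one (340,187) and the matching one (340,222). The last one's tube is about as long as the conveyor's tubes, and the enlarged crop confirms it. The red roller at (195,291) and the yellow one at (398,292) are not meant. The empty slot pair lies between the conveyor rollers at (168,152) and (174,212).

```bash
cat > h.py <<'E'
import numpy as np,pickle,cv2
def cloud(d):
    K=d['intrinsics'];z=d['range_z'].astype(float);v,u=np.mgrid[:z.shape[0],:z.shape[1]]
    P=np.stack([(u-K[0,2])/K[0,0]*z,(v-K[1,2])/K[1,1]*z,z],-1)
    W=(P-d['t'])@d['R'];W[z<=0]=np.nan;return W
def onplane(d,uv,h):
    K=d['intrinsics'];r=d['R'].T@np.array([(uv[0]-K[0,2])/K[0,0],(uv[1]-K[1,2])/K[1,1],1]);c=-d['R'].T@d['t']
    return c+r*(h-c[2])/r[2]
def cyl(d,box,h,name):
    l,t,r,b=box;W=cloud(d)[t:b,l:r].reshape(-1,3);f=d['frame'][t:b,l:r].reshape(-1,3).astype(int)
    m=(W[:,2]>h+6)&(W[:,2]<h+22)&(f.min(1)>90)&(np.ptp(f,axis=1)<40)
    P=W[m];
    (cx,cy),(w,hh),a=cv2.minAreaRect(P[:,:2].astype(np.float32))
    c=P.mean(0);_,_,V=np.linalg.svd(P[:,:2]-c[:2]);ax=V[0]*np.sign(V[0][1])
    print(name,m.sum(),'rect c',round(cx,1),round(cy,1),round(w),round(hh),'mean',c.round(1),'zmax',P[:,2].max().round(1),'yaw of axis from +y (ccw)',np.degrees(np.arctan2(-ax[0],ax[1])).round(2))
    s=(P[:,:2]-c[:2])@ax;print('  len',np.ptp(s).round(1),'mid',(c[:2]+ax*(s.max()+s.min())/2).round(1))
E
python3 - <<'E'
from h import *
d=pickle.load(open('top0.pkl','rb'))
print(d['intrinsics'])
cyl(d,(295,205,385,238),46,'mid');cyl(d,(305,175,375,200),46,'short');cyl(d,(290,140,400,170),46,'long')
cyl(d,(138,140,203,165),90,'A');cyl(d,(142,200,208,223),90,'B')
for n,e,h in [('mid',[(298.7,216.7),(378.7,226.3)],46),('A',[(128.6,156.4),(208.6,146.8)],90),('B',[(134.3,216.8),(215.4,206.8)],90)]:
    p,q=[onplane(d,x,h) for x in e];print(n,p.round(1),q.round(1),((p+q)/2).round(1),np.linalg.norm(p-q).round(1),np.degrees(np.arctan2(-(p-q)[0],(p-q)[1])))
W=cloud(d);print(W[180,170],W[330,250]) 
# red box on conveyor top, rail
print(W[100,150],W[185,:][128:150,2].round(0),W[180,200:220,2].round(0))
d=pickle.load(open('side0.pkl','rb'))
W=cloud(d)
for uv in [(312,196),(220,258),(152,243),(60,250)]: print(uv,W[uv[1],uv[0]])
E
```

```text
[[514.83860833   0.         271.58600484]
 [  0.         514.83860833 216.38991406]
 [  0.           0.           1.        ]]
mid 538 rect c 482.1 -188.9 139 25 mean [ 481.5 -188.6   59.6] zmax 68.0 yaw of axis from +y (ccw) -7.54
  len 139.5 mid [ 481.5 -188.8]
short 334 rect c 567.0 -191.5 88 25 mean [ 566.6 -191.3   60. ] zmax 67.5 yaw of axis from +y (ccw) -7.63
  len 88.4 mid [ 566.6 -191.5]
long 688 rect c 650.8 -208.3 189 26 mean [ 649.9 -208.6   60.1] zmax 67.3 yaw of axis from +y (ccw) -7.25
  len 189.3 mid [ 649.9 -208.1]
A 547 rect c 650.4 225.0 36 154 mean [648.5 231.4 103.8] zmax 111.4 yaw of axis from +y (ccw) 6.92
  len 151.5 mid [649.2 225.7]
B 562 rect c 501.6 212.3 26 139 mean [500.3 211.8 103.6] zmax 111.7 yaw of axis from +y (ccw) 7.12
  len 138.6 mid [500.2 212.1]
mid [491.9 -90.4  46. ] [ 468.9 -289.5   46. ] [ 480.4 -190.    46. ] 200.4 -6.57522315780971
A [635.  330.2  90. ] [659.4 132.6  90. ] [647.2 231.4  90. ] 199.0 7.041554093667651
B [485.6 311.3  90. ] [511.1 113.3  90. ] [498.3 212.3  90. ] 199.6 7.331751767585743
[591.43958757 247.16959562  -2.91022732] [205.08363523  31.64975491  -0.62809069]
[761.22289231 267.41941203 140.46372468] [ 0.  1. -2. -2.  2. -1. -4.  2. 84. 84. 84. 84. 71. 57. 52. 43. 34. -3.
 -1. -3.  4. -1.] [-1. -1.  0.  7.  2.  2. 84. 84. 84. 74. 60. 39. -0.  2.  5. -2.  1. -2.
 -1. -3.]
(312, 196) [ 473.26315724 -165.99175505   60.4000582 ]
(220, 258) [492.50467102 216.06025387 103.08435811]
(152, 243) [638.11289712 241.36113436 102.89975356]
(60, 250) [783.37429824 339.34630772  96.45464001]
```

>>> {"fn": "step_arm", "kwargs": {"commands": [-1,4.4,-1.8,1.15,0,0,-7.1,-1,4.6,-1.25,1.15,0,0,-7.1,-1,4.7,-0.7,1.15,0,0,-7.1,-1,4.7,-0.1,1.15,0,0,-7.1,-1,4.7,0.5,1.15,0,0,-7.1,-1,4.6,1.05,1.15,0,0,-7.1,-1,4.4,1.6,1.15,0,0,-7.1,-1,4.2,2.15,1.15,0,0,-7.1]}}

```text
t: 1.7
tool_pos: [482.4, -181.5, 149.2]
tcp_rot: [[0.099, 0.995, 0.004], [0.995, -0.099, -0.007], [-0.006, 0.005, -1.0]]
force: [0.2, -0.9, -0.3]
grip_width: 85.3
```

```bash
python3 plan.py 481.5 -189 130 -7.3 3
```

```text
t 1.7 pos [ 482.4 -181.5  149.2] err [ -0.9  -7.5 -19.2] rot [0.28 0.35 1.63] F [ 0.2 -0.9 -0.3] w 85.3
[-0.25, -0.01, 0.64] [0.09, 0.12, 0.54]
[-0.25, -0.0, 0.64] [0.09, 0.12, 0.54]
[-0.25, -0.0, 0.64] [0.09, 0.12, 0.54]
```

>>> {"fn": "step_arm", "kwargs": {"commands": [-1,-0.3,0,0.7,0.1,0.1,0.6,-1,-0.3,0,0.7,0.1,0.1,0.6,-1,-0.2,0,0.6,0.1,0.1,0.4,-1,0,0,0,0,0,0]}}

```text
t: 2.1
tool_pos: [483.0, -185.9, 126.3]
tcp_rot: [[0.12, 0.993, -0.003], [0.993, -0.12, 0.001], [0.001, -0.003, -1.0]]
force: [0.8, -0.7, -0.1]
grip_width: 85.3
```

```bash
python3 plan.py 481.5 -189 38 -7.3 3; python3 - <<'E'
from plant import *
import cv2,pickle,numpy as np
d=read_camera('wrist');pickle.dump(d,open('w1.pkl','wb'));cv2.imwrite('pics/w1.png',d['frame'])
print(d['intrinsics'],d['R'],d['t'])
K=d['intrinsics'];f=d['frame'].copy()
def proj(X):
    c=d['R']@np.array(X)+d['t'];r=np.hypot(c[0],c[1]);th=np.arctan2(r,c[2]);return K[0,2]+K[0,0]*th*c[0]/r,K[1,2]+K[1,1]*th*c[1]/r
a=np.radians(-7.3);ax=np.array([-np.sin(a),np.cos(a),0]);m=np.array([481.5,-189,46])
for s in (-100,-70,0,70,100):
    u=proj(m+ax*s);print(s,np.round(u));cv2.circle(f,tuple(int(round(v)) for v in u),3,(0,255,0),-1)
cv2.imwrite('pics/w1b.png',f)
E
```

```text
t 2.1 pos [ 483.  -185.9  126.3] err [ -1.5  -3.1 -88.3] rot [-0.18 -0.06  0.42] F [ 0.8 -0.7 -0.1] w 85.3
[-0.11, -0.03, 2.94] [-0.06, -0.02, 0.14]
[-0.11, -0.03, 2.94] [-0.06, -0.02, 0.14]
[-0.11, -0.03, 2.94] [-0.06, -0.02, 0.14]
[[325.1922621    0.         283.71833039]
 [  0.         325.1922621  209.32737266]
 [  0.           0.           1.        ]] [[ 0.99284586 -0.11937941 -0.00237835]
 [-0.11358993 -0.95046082  0.28934678]
 [-0.03680257 -0.2870066  -0.95722139]] [-500.87334168 -125.50955797  233.47788143]
-100 [282. 340.]
-70 [283. 311.]
0 [283. 228.]
70 [284. 125.]
100 [284.  80.]
```

View pics/w1b.png

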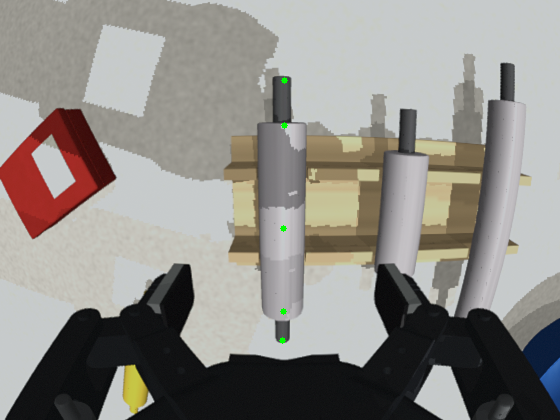

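The overlay agrees with the roller: its axle ends fall at rows 80 and 340. The rack bars at rows 172 and 248 don't look centred on the tube, so I'll measure them before putting the fingers between them.

```bash
python3 - <<'E'
from h import *
d=pickle.load(open('top0.pkl','rb'));W=cloud(d)
a=np.radians(-7.3);ax=np.array([-np.sin(a),np.cos(a)]);jx=np.array([np.cos(a),np.sin(a)])
m=np.array([481.5,-189]);P=W.reshape(-1,3);X=P[:,:2]-m;s=X@ax;j=X@jx
for lo,hi in ((22,66),(-38,-22)):
    k=(j>lo)&(j<hi)&(abs(s)<70)&(P[:,2]>-20)
    b=np.arange(-60,62,4);print(lo,hi)
    print([(int(b0),int(np.nanmedian(P[k&(s>=b0)&(s<b0+4),2]))) for b0 in b if (k&(s>=b0)&(s<b0+4)).any()])
# wrist cloud
d=pickle.load(open('w1.pkl','rb'));K=d['intrinsics'];z=d['range_z'].astype(float);v,u=np.mgrid[:420,:560]
dx=u-K[0,2];dy=v-K[1,2];r=np.hypot(dx,dy)+1e-9;t=np.tan(r/K[0,0]);C=np.stack([dx/r*t*z,dy/r*t*z,z],-1);W=((C-d['t'])@d['R']);P=W[z>0]
X=P[:,:2]-m;s=X@ax;j=X@jx
for lo,hi in ((22,62),(-34,-22)):
    k=(j>lo)&(j<hi)&(abs(s)<70)&(P[:,2]<55);b=np.arange(-60,62,3);print('wrist',lo,hi)
    print([(int(b0),int(np.median(P[k&(s>=b0)&(s<b0+3),2]))) for b0 in b if (k&(s>=b0)&(s<b0+3)).any()])
k=(P[:,2]>52)&(P[:,2]<70)&(abs(j)<20)&(abs(s)<90);print('tube s',np.percentile(s[k],[0.5,99.5]),'j',np.percentile(j[k],[.5,50,99.5]),P[k,2].max())
E
```

```text
22 66
[(-60, 0), (-56, 0), (-52, 3), (-48, 6), (-44, 5), (-40, 5), (-36, 6), (-32, 42), (-28, 40), (-24, 18), (-20, 5), (-16, 6), (-12, 6), (-8, 6), (-4, 5), (0, 6), (4, 6), (8, 6), (12, 5), (16, 6), (20, 5), (24, 5), (28, 7), (32, 41), (36, 40), (40, 5), (44, 5), (48, 6), (52, 5), (56, 6), (60, 0)]
-38 -22
[(-60, 0), (-56, 0), (-52, 6), (-48, 5), (-44, 4), (-40, 3), (-36, 7), (-32, 41), (-28, 38), (-24, 15), (-20, 6), (-16, 6), (-12, 5), (-8, 6), (-4, 4), (0, 6), (4, 6), (8, 5), (12, 5), (16, 5), (20, 5), (24, 6), (28, 22), (32, 41), (36, 36), (40, 4), (44, 6), (48, 5), (52, 5), (56, 4), (60, 0)]
wrist 22 62
[(-60, 0), (-57, 0), (-54, 0), (-51, 6), (-48, 6), (-30, 41), (-27, 41), (-24, 40), (-21, 24), (-18, 6), (-15, 6), (-12, 6), (-9, 6), (-6, 6), (-3, 6), (0, 6), (3, 6), (6, 6), (9, 6), (12, 6), (15, 6), (18, 6), (21, 6), (24, 6), (33, 41), (36, 41), (39, 32), (42, 6), (45, 6), (48, 6), (51, 6), (54, 6), (57, 6), (60, 5)]
wrist -34 -22
[(-60, 0), (-57, 0), (-54, 0), (-51, 6), (-48, 6), (-30, 41), (-27, 41), (-24, 25), (-21, 29), (-18, 6), (-15, 6), (-12, 6), (-9, 6), (-6, 6), (-3, 6), (0, 6), (3, 6), (6, 6), (9, 6), (12, 6), (15, 6), (18, 6), (21, 6), (24, 6), (33, 41), (36, 41), (39, 31), (42, 6), (45, 6), (48, 6), (51, 6), (54, 6), (57, 6), (60, 1)]
tube s [-79.17171831  85.10688052] j [-15.80457246  -1.14275799  13.54058418] 64.79985207685174
```

Measured from the tube centre, the bars' inner faces lie at about -22 and +32 mm along the axle. I'll grip 4 mm toward +y from mid-tube, with the jaws narrowed a little.

```bash
python3 plan.py 481.2 -185 38 -7.3 4
```

```text
t 2.15 pos [ 483.1 -186.1  126.8] err [ -1.9   1.1 -88.8] rot [-0.14 -0.05  0.41] F [-0.4 -0.1  0.5] w 85.7
[0.02, -0.05, 2.22] [-0.03, -0.01, 0.1]
[0.02, -0.05, 2.22] [-0.03, -0.01, 0.1]
[0.02, -0.05, 2.22] [-0.03, -0.01, 0.1]
[0.02, -0.05, 2.22] [-0.03, -0.01, 0.1]
```

>>> {"fn": "step_arm", "kwargs": {"commands": [-0.4,0,-0.1,1.5,0,0,0.2,-0.4,0,-0.1,1.5,0,0,0.2,-0.4,0,0,1.5,0,0,0,-0.4,0,0,1.5,0,0,0,-0.4,0,0,1.5,0,0,0,-0.4,0,0,1.2,0,0,0], "force": 60}}

```text
t: 2.75
tool_pos: [481.5, -193.4, 43.3]
tcp_rot: [[0.14, 0.99, 0.008], [0.99, -0.14, -0.005], [-0.003, 0.009, -1.0]]
force: [-0.3, -0.0, 0.6]
grip_width: 59.8
```

```bash
python3 plan.py 481.2 -185 38 -7.3 1
```

```text
t 2.75 pos [ 481.5 -193.4   43.3] err [-0.3  8.4 -5.3] rot [ 0.52  0.19 -0.75] F [-0.3 -0.   0.6] w 59.8
[0.83, -0.15, 0.52] [0.52, 0.19, -0.75]
```

>>> {"fn": "step_arm", "kwargs": {"commands": [-0.4,0.8,-0.1,0.3,0.4,0.2,-0.7,-0.4,0,0,0.2,0,0,0]}}

```text
t: 2.95
tool_pos: [480.8, -185.7, 37.5]
tcp_rot: [[0.129, 0.992, 0.0], [0.992, -0.129, 0.001], [0.001, 0.0, -1.0]]
force: [0.5, 0.4, -0.2]
grip_width: 59.9
```

```bash
python3 plan.py 481.2 -185 38 -7.3 1
```

```text
t 2.95 pos [ 480.8 -185.7   37.5] err [0.4 0.7 0.5] rot [ 0.02 -0.05 -0.13] F [ 0.5  0.4 -0.2] w 59.9
[0.07, 0.03, -0.05] [0.02, -0.05, -0.13]
```

>>> {"fn": "step_arm", "kwargs": {"commands": [0.6,0,0,0,0,0,0,1,0,0,0,0,0,0,1,0,0,0,0,0,0,1,0,0,0,0,0,0,1,0,0,0,0,0,0], "force": 60}}

```text
t: 3.45
tool_pos: [481.4, -185.9, 38.8]
tcp_rot: [[0.129, 0.992, 0.002], [0.992, -0.129, -0.0], [0.0, 0.002, -1.0]]
force: [0.8, 0.2, -2.1]
grip_width: 30.5
```

```bash
python3 plan.py 481.2 -185 200 -7.3 4
```

```text
t 3.45 pos [ 481.4 -185.9   38.8] err [ -0.2   0.9 161.2] rot [ 0.13 -0.01 -0.12] F [ 0.8  0.2 -2.1] w 30.5
[0.02, 0.0, -4.03] [0.03, -0.0, -0.03]
[0.02, -0.0, -4.03] [0.03, -0.0, -0.03]
[0.02, -0.0, -4.03] [0.03, -0.0, -0.03]
[0.02, -0.01, -4.03] [0.03, -0.0, -0.03]
```

>>> {"fn": "step_arm", "kwargs": {"commands": [1,0,0,-1.5,0,0,0,1,0,0,-3,0,0,0,1,0,0,-4,0,0,0,1,0,0,-4,0,0,0,1,0,0,-3,0,0,0,1,0,0,0,0,0,0]}}

```text
t: 4.05
tool_pos: [478.6, -184.8, 195.0]
tcp_rot: [[0.129, 0.992, -0.007], [0.992, -0.129, 0.004], [0.003, -0.008, -1.0]]
force: [0.9, -0.3, -3.6]
grip_width: 30.6
```

```bash
cat > wl.py <<'E'
from plant import *
import cv2,pickle,sys,numpy as np
n=sys.argv[1]
for c in sys.argv[2:]:
    d=read_camera(c);pickle.dump(d,open(f'{c}_{n}.pkl','wb'));cv2.imwrite(f'pics/{c}_{n}.png',d['frame'])
E
python3 wl.py lift wrist; python3 plan.py 573.5 221.7 200 7.1 10
```

```text
t 4.1 pos [ 477.8 -184.4  192.2] err [ 95.7 406.1   7.8] rot [ -0.63  -0.34 -14.53] F [-0.4 -0.6 -4.7] w 30.5
[4.15, 0.42, -0.06] [-0.06, -0.03, -1.45]
[4.14, 0.53, -0.07] [-0.06, -0.03, -1.45]
[4.12, 0.63, -0.07] [-0.06, -0.03, -1.45]
[4.11, 0.74, -0.07] [-0.06, -0.03, -1.45]
[4.09, 0.84, -0.07] [-0.06, -0.03, -1.45]
[4.06, 0.95, -0.07] [-0.06, -0.03, -1.45]
[4.04, 1.05, -0.07] [-0.06, -0.03, -1.45]
[4.01, 1.15, -0.08] [-0.06, -0.03, -1.45]
[3.98, 1.25, -0.08] [-0.06, -0.03, -1.45]
[3.95, 1.35, -0.08] [-0.06, -0.03, -1.45]
```

View pics/wrist_lift.png

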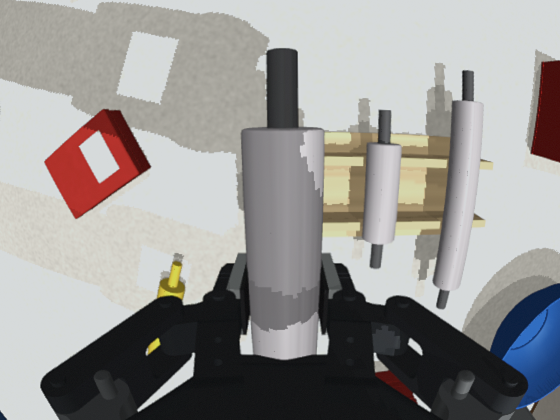

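The matching roller is held, with its tube at columns 243-325. The short roller (380,190) and the long one (460,190) are still on the rack.

>>> {"fn": "step_arm", "kwargs": {"commands": [1,2,0.3,-0.5,0,0,-1.5,1,4.1,0.5,-0.3,0,0,-1.5,1,4.1,0.6,0,0,0,-1.5,1,4.1,0.7,0,0,0,-1.5,1,4.1,0.8,0,0,0,-1.5,1,4.1,0.9,0,0,0,-1.5,1,4,1,0,0,0,-1.5,1,4,1.1,0,0,0,-1.5]}}

```text
t: 4.9
tool_pos: [540.2, 125.6, 176.7]
tcp_rot: [[-0.077, 0.996, -0.044], [0.997, 0.077, 0.008], [0.011, -0.044, -0.999]]
force: [1.7, -0.0, -3.8]
grip_width: 30.2
```

```bash
python3 plan.py 573.5 221.7 190 7.1 4
```

```text
t 4.9 pos [540.2 125.6 176.7] err [33.3 96.1 13.3] rot [-2.48 -0.69 -2.68] F [ 1.7 -0.  -3.8] w 30.2
[2.33, 1.0, -0.35] [-0.62, -0.17, -0.67]
[2.32, 1.03, -0.35] [-0.62, -0.17, -0.67]
[2.31, 1.06, -0.34] [-0.62, -0.17, -0.67]
[2.29, 1.09, -0.34] [-0.62, -0.17, -0.67]
```

>>> {"fn": "step_arm", "kwargs": {"commands": [1,2.4,1,-0.4,-0.7,-0.2,-0.7,1,2.4,1,-0.4,-0.6,-0.2,-0.7,1,2.4,1.1,-0.4,-0.6,-0.2,-0.7,1,2.4,1.1,-0.3,-0.6,-0.2,-0.6,1,0,0,0,0,0,0]}}

```text
t: 5.4
tool_pos: [567.9, 233.9, 171.9]
tcp_rot: [[-0.134, 0.991, -0.023], [0.991, 0.134, -0.008], [-0.005, -0.024, -1.0]]
force: [-0.4, -0.1, -3.7]
grip_width: 30.3
```

```bash
python3 plan.py 573 225 190 7.1 1; python3 wl.py pre wrist top side;python3 plan.py 573 225 190 7.1 1
```

```text
t 5.4 pos [567.9 233.9 171.9] err [ 5.1 -8.9 18.1] rot [-1.39  0.28  0.58] F [-0.4 -0.1 -3.7] w 30.3
[-0.95, 0.34, -1.81] [-1.39, 0.28, 0.58]
t 5.55 pos [567.9 230.6 172.5] err [ 5.1 -5.6 17.5] rot [-1.43  0.35  0.37] F [ 0.9  0.3 -4. ] w 30.3
[-0.63, 0.39, -1.76] [-1.43, 0.35, 0.37]
```

View pics/wrist_pre.png

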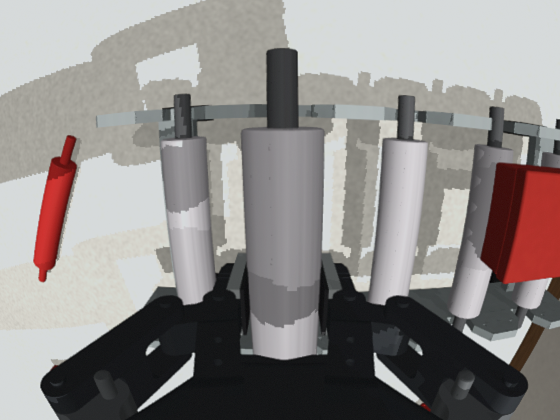

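View pics/side_pre.png

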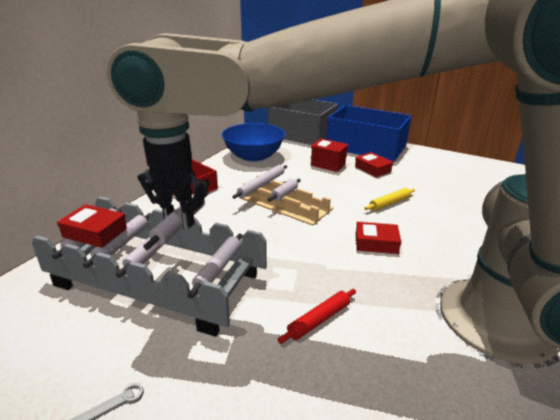

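View pics/top_pre.png

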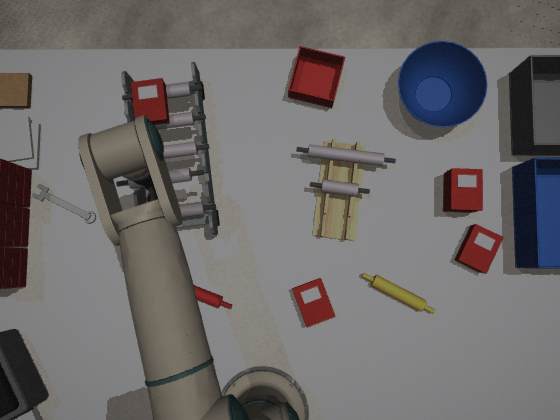

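The held roller hangs between the two neighbours, at columns 165-210 and 372-425, and above the empty slots. I'll fit all three tubes in the wrist depth picture to get their relative offset.

```bash
cat > wf.py <<'E'
import numpy as np,pickle,sys
from scipy.optimize import least_squares
d=pickle.load(open(f'wrist_{sys.argv[1]}.pkl','rb'));K=d['intrinsics'];z=d['range_z'].astype(float);v,u=np.mgrid[:420,:560]
dx=u-K[0,2];dy=v-K[1,2];r=np.hypot(dx,dy)+1e-9;t=np.tan(r/K[0,0]);W=(np.stack([dx/r*t*z,dy/r*t*z,z],-1)-d['t'])@d['R']
f=d['frame'].astype(int);ok=(z>0)&(f.min(-1)>70)&(np.ptp(f,axis=-1)<35)
def fit(box,x0,zmin,rad=16):
    l,tp,rr,b=box;m=ok[tp:b,l:rr];P=W[tp:b,l:rr][m];P=P[P[:,2]>zmin];y0=225.
    def res(p): # axis through (p0,y0,p1), dir (p2,1,p3)
        a=np.array([p[2],1,p[3]]);a/=np.linalg.norm(a);X=P-np.array([p[0],y0,p[1]]);return np.linalg.norm(X-np.outer(X@a,a),axis=1)-rad
    s=least_squares(res,x0,loss='soft_l1');p=s.x
    a=np.array([p[2],1,p[3]]);a/=np.linalg.norm(a);sv=(P-np.array([p[0],y0,p[1]]))@a
    print(len(P),'axis at y=225: x %.1f z %.1f'%(p[0],p[1]),'yaw %.2f tilt %.2f'%(np.degrees(np.arctan(-p[2])),np.degrees(np.arctan(p[3]))),'rms %.2f'%np.std(s.fun),'s range',np.percentile(sv,[.5,99.5]).round(1),'far end',(np.array([p[0],y0,p[1]])+a*np.percentile(sv,99.7)).round(1))
    return p
E
cat > wf1.py <<'E'
from wf import *
import sys
zz=float(sys.argv[2])
B=fit((160,135,215,300),[500,90,-.12,0],75);A=fit((370,138,430,300),[648,90,-.12,0],75);H=fit((240,128,328,250),[572,zz,-.12,0],zz-20)
c=(A+B)/2;print('seat x at y=225',c.round(2),'held minus seat',(H-c).round(3))
E
python3 wf1.py pre 180
```

```text
6862 axis at y=225: x 497.8 z 90.3 yaw 7.70 tilt -0.06 rms 4.21 s range [-56.3  59.3] far end [489.8 283.8  90.3]
6853 axis at y=225: x 649.3 z 90.5 yaw 7.68 tilt -0.08 rms 5.97 s range [-36.3  79.5] far end [638.7 303.9  90.4]
9803 axis at y=225: x 568.6 z 179.7 yaw 7.93 tilt -0.57 rms 0.91 s range [32.9 78.1] far end [557.9 302.4 178.9]
seat x at y=225 [ 5.7355e+02  9.0400e+01 -1.4000e-01 -0.0000e+00] held minus seat [-4.9080e+00  8.9328e+01 -4.0000e-03 -9.0000e-03]
```

```bash
python3 plan.py 573.7 223.5 130 7.4 3
```

```text
t 5.55 pos [567.9 230.6 172.5] err [  5.8  -7.1 -42.5] rot [-1.43  0.34  0.07] F [ 0.9  0.3 -4. ] w 30.3
[-0.25, 0.2, 1.41] [-0.48, 0.11, 0.02]
[-0.25, 0.18, 1.42] [-0.48, 0.11, 0.02]
[-0.26, 0.17, 1.42] [-0.48, 0.11, 0.02]
```

>>> {"fn": "step_arm", "kwargs": {"commands": [1,-0.3,0.2,1,-0.5,0.1,0,1,-0.3,0.2,1,-0.5,0.1,0,1,-0.2,0.2,1,-0.4,0.1,0,1,0,0,0.6,0,0,0,1,0,0,0,0,0,0]}}

```text
t: 6.05
tool_pos: [573.9, 218.1, 130.2]
tcp_rot: [[-0.125, 0.992, -0.003], [0.992, 0.125, -0.002], [-0.002, -0.003, -1.0]]
force: [0.0, 0.6, -4.1]
grip_width: 30.2
```

```bash
python3 plan.py 573.7 223.5 128 7.4 2
```

```text
t 6.05 pos [573.9 218.1 130.2] err [-0.2  5.4 -2.2] rot [-0.19  0.11 -0.23] F [ 0.   0.6 -4.1] w 30.2
[0.27, 0.03, 0.11] [-0.09, 0.05, -0.12]
[0.27, 0.03, 0.11] [-0.09, 0.05, -0.12]
```

>>> {"fn": "step_arm", "kwargs": {"commands": [1,0.5,0,0.1,-0.2,0.1,-0.2,1,0,0,0,0,0,0]}}

```text
t: 6.25
tool_pos: [573.3, 223.2, 129.2]
tcp_rot: [[-0.128, 0.992, 0.0], [0.992, 0.128, 0.0], [0.0, 0.001, -1.0]]
force: [-0.5, -0.3, -3.6]
grip_width: 30.3
```

```bash
python3 plan.py 573.7 223.5 128 7.4 1;python3 wl.py pre2 wrist;  python3 wf1.py pre2 137; python3 plan.py 573.7 223.5 128 7.4 1
```

```text
t 6.25 pos [573.3 223.2 129.2] err [ 0.4  0.3 -1.2] rot [ 0.03 -0.01 -0.05] F [-0.5 -0.3 -3.6] w 30.3
[0.03, 0.05, 0.12] [0.03, -0.01, -0.05]
3943 axis at y=225: x 497.5 z 90.6 yaw 7.75 tilt 0.20 rms 5.38 s range [-44.9  53.4] far end [490.3 278.3  90.8]
6901 axis at y=225: x 649.3 z 90.5 yaw 7.63 tilt 0.09 rms 3.87 s range [-24.5  72.4] far end [639.7 297.1  90.6]
9800 axis at y=225: x 572.4 z 136.9 yaw 7.62 tilt -0.30 rms 0.91 s range [22.2 67.3] far end [563.4 291.8 136.6]
seat x at y=225 [ 5.7342e+02  9.0530e+01 -1.4000e-01  0.0000e+00] held minus seat [-1.0620e+00  4.6396e+01  1.0000e-03 -8.0000e-03]
t 6.3 pos [573.5 223.  129.5] err [ 0.2  0.5 -1.5] rot [ 0.05  0.01 -0.06] F [-0.8 -0.9 -3.3] w 30.3
[0.05, 0.03, 0.15] [0.05, 0.01, -0.06]
```

View pics/wrist_pre2.png

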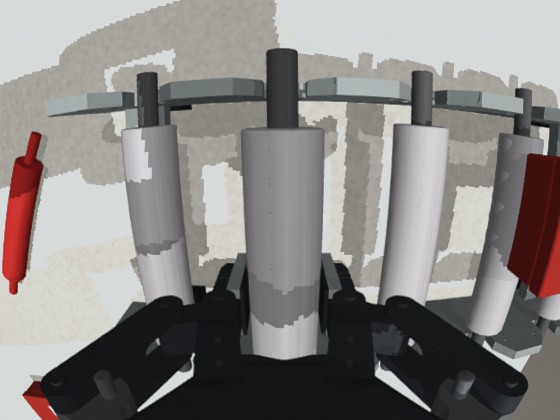

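The roller is aligned: the far axle end at (282,90) sits over the gap in the far rail, and the fitted axes differ by 1 mm. Going down in stages.

>>> {"fn": "step_arm", "kwargs": {"commands": [1,0,0.1,0.8,0,0,0,1,0,0,0.8,0,0,0,1,0,0,0,0,0,0]}}

```text
t: 6.6
tool_pos: [574.9, 223.6, 113.1]
tcp_rot: [[-0.128, 0.992, 0.003], [0.992, 0.128, 0.0], [0.0, 0.003, -1.0]]
force: [-0.2, 0.2, -4.2]
grip_width: 30.4
```

```bash
python3 plan.py 574.2 223.5 95 7.4 1
```

```text
t 6.6 pos [574.9 223.6 113.1] err [ -0.7  -0.1 -18.1] rot [ 0.16 -0.01 -0.02] F [-0.2  0.2 -4.2] w 30.4
[-0.0, -0.08, 1.81] [0.16, -0.01, -0.02]
```

>>> {"fn": "step_arm", "kwargs": {"commands": [1,0,-0.05,0.6,0.1,0,0,1,0,0,0.6,0,0,0,1,0,0,0.5,0,0,0,1,0,0,0,0,0,0]}}

```text
t: 7.0
tool_pos: [574.2, 223.5, 94.0]
tcp_rot: [[-0.128, 0.992, -0.0], [0.992, 0.128, -0.0], [-0.0, -0.0, -1.0]]
force: [0.3, 0.0, -3.0]
grip_width: 30.2
```

```bash
python3 plan.py 574.2 223.5 83 7.4 1;python3 wl.py pre3 wrist side;  python3 wf1.py pre3 103
```

```text
t 7.0 pos [574.2 223.5  94. ] err [  0.   0. -11.] rot [-0.01  0.   -0.02] F [ 0.3  0.  -3. ] w 30.2
[0.0, 0.0, 1.1] [-0.01, 0.0, -0.02]
376 axis at y=225: x 499.1 z 95.5 yaw 1.58 tilt 18.11 rms 6.22 s range [-25.7  16.6] far end [498.7 240.9 100.7]
3371 axis at y=225: x 649.5 z 90.6 yaw 7.68 tilt 0.27 rms 2.39 s range [-1.9 74.5] far end [639.5 299.1  91. ]
9811 axis at y=225: x 573.3 z 101.7 yaw 7.64 tilt -0.24 rms 0.91 s range [22.4 67.6] far end [564.3 292.1 101.4]
seat x at y=225 [ 5.743e+02  9.310e+01 -8.000e-02  1.700e-01] held minus seat [-0.999  8.598 -0.053 -0.17 ]
```

View pics/wrist_pre3.png

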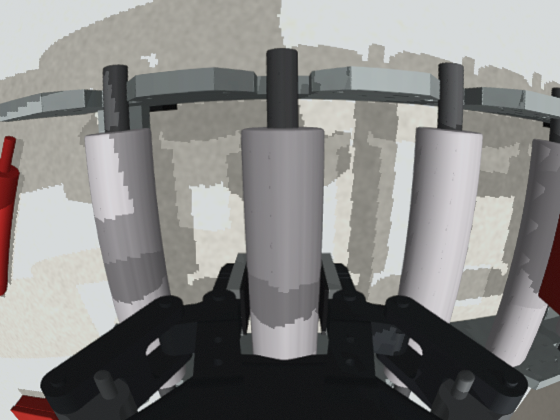

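The roller axis is at x 573.3 (seat 573.4) and z 101.7, so the axle is already entering the narrow part of the slots, and the force is steady. About 11 mm remain.

>>> {"fn": "step_arm", "kwargs": {"commands": [1,0,0,0.4,0,0,0,1,0,0,0.4,0,0,0,1,0,0,0.2,0,0,0,1,0,0,0,0,0,0]}}

```text
t: 7.5
tool_pos: [575.1, 223.7, 85.1]
tcp_rot: [[-0.128, 0.992, 0.003], [0.992, 0.128, 0.001], [0.001, 0.003, -1.0]]
force: [-0.2, -0.2, -3.2]
grip_width: 30.4
```

```bash
python3 plan.py 574.2 223.5 82.5 7.4 1
```

```text
t 7.5 pos [575.1 223.7  85.1] err [-0.9 -0.2 -2.6] rot [ 0.17 -0.03 -0.03] F [-0.2 -0.2 -3.2] w 30.4
[-0.01, -0.09, 0.26] [0.17, -0.03, -0.03]
```

>>> {"fn": "step_arm", "kwargs": {"commands": [1,0,-0.1,0.1,0.2,0,0,1,0,0,0.1,0,0,0,1,0,0,0,0,0,0]}}

```text
t: 7.8
tool_pos: [574.1, 223.7, 83.1]
tcp_rot: [[-0.128, 0.992, -0.001], [0.992, 0.128, 0.001], [0.001, -0.001, -1.0]]
force: [0.1, -0.0, -2.6]
grip_width: 29.9
```

```bash
python3 plan.py 574.2 223.5 82.5 7.4 1;python3 wl.py pre4 wrist;  python3 wf1.py pre4 92|sed -n 2,3p
```

```text
t 7.8 pos [574.1 223.7  83.1] err [ 0.1 -0.2 -0.6] rot [-0.03 -0.04 -0.03] F [ 0.1 -0.  -2.6] w 29.9
[-0.02, 0.01, 0.06] [-0.03, -0.04, -0.03]
1850 axis at y=225: x 649.5 z 90.7 yaw 7.83 tilt 0.27 rms 2.52 s range [ 2.4 74.4] far end [639.3 299.2  91.1]
9805 axis at y=225: x 573.2 z 90.8 yaw 7.62 tilt -0.28 rms 0.91 s range [22.6 67.8] far end [564.2 292.2  90.5]
```

>>> {"fn": "step_arm", "kwargs": {"commands": [1,0,0,0.1,0,0,0,1,0,0,0,0,0,0]}}

```text
t: 8.05
tool_pos: [574.4, 223.8, 82.9]
tcp_rot: [[-0.128, 0.992, 0.0], [0.992, 0.128, 0.001], [0.001, 0.001, -1.0]]
force: [0.5, 0.4, -4.1]
grip_width: 30.4
```

```bash
python3 plan.py 574.2 223.5 82.5 7.4 1
```

```text
t 8.05 pos [574.4 223.8  82.9] err [-0.2 -0.3 -0.4] rot [ 0.03 -0.05 -0.02] F [ 0.5  0.4 -4.1] w 30.4
[-0.03, -0.02, 0.04] [0.03, -0.05, -0.02]
```

>>> {"fn": "step_arm", "kwargs": {"commands": [1,0,0,0.15,0,0,0,1,0,0,0,0,0,0]}}

```text
t: 8.25
tool_pos: [574.7, 223.9, 82.9]
tcp_rot: [[-0.128, 0.992, 0.002], [0.992, 0.128, 0.001], [0.001, 0.002, -1.0]]
force: [-0.8, 0.1, -3.2]
grip_width: 30.3
```

```bash
python3 plan.py 574.2 223.5 82.5 7.4 1
```

```text
t 8.25 pos [574.7 223.9  82.9] err [-0.5 -0.4 -0.4] rot [ 0.11 -0.06 -0.02] F [-0.8  0.1 -3.2] w 30.3
[-0.03, -0.06, 0.04] [0.11, -0.06, -0.02]
```

>>> {"fn": "step_arm", "kwargs": {"commands": [1,0,0,0.25,0,0,0,1,0,0,0,0,0,0]}}

```text
t: 8.45
tool_pos: [575.2, 224.1, 83.0]
tcp_rot: [[-0.128, 0.992, 0.004], [0.992, 0.128, 0.002], [0.001, 0.004, -1.0]]
force: [0.4, 0.1, -3.2]
grip_width: 30.2
```

```bash
python3 plan.py 574.2 223.5 82.5 7.4 1;python3 wl.py pre5 wrist;  python3 wf1.py pre5 92|sed -n 2,3p
```

```text
t 8.45 pos [575.2 224.1  83. ] err [-1.  -0.6 -0.5] rot [ 0.23 -0.08 -0.02] F [ 0.4  0.1 -3.2] w 30.2
[-0.04, -0.11, 0.05] [0.23, -0.08, -0.02]
2260 axis at y=225: x 649.5 z 90.6 yaw 7.72 tilt 0.23 rms 2.17 s range [ 3.7 75.3] far end [639.3 299.9  90.9]
9813 axis at y=225: x 574.4 z 90.7 yaw 7.64 tilt -0.16 rms 0.91 s range [23.  68.2] far end [565.4 292.6  90.5]
```

The held roller's axis is at z 90.7, the same as its seated neighbour (90.6), and the arm no longer goes lower, so it is seated. Releasing to about 50 mm.

>>> {"fn": "step_arm", "kwargs": {"commands": [0.1,0,-0.05,0,0,0,0,-0.1,0,0,0,0,0,0,-0.2,0,0,0,0,0,0,-0.2,0,0,0,0,0,0]}}

```text
t: 8.9
tool_pos: [575.5, 224.2, 83.0]
tcp_rot: [[-0.128, 0.992, 0.006], [0.992, 0.128, 0.003], [0.002, 0.006, -1.0]]
force: [-0.5, -0.8, -0.4]
grip_width: 51.4
```

```bash
python3 plan.py 574.2 223.5 180 7.4 4;python3 wl.py rel wrist;  python3 wf1.py rel 92|sed -n 2,3p
```

```text
t 8.9 pos [575.5 224.2  83. ] err [-1.3 -0.7 97. ] rot [ 0.36 -0.1  -0.02] F [-0.5 -0.8 -0.4] w 51.4
[-0.01, -0.02, -2.43] [0.09, -0.03, -0.01]
[-0.01, -0.02, -2.43] [0.09, -0.03, -0.01]
[-0.01, -0.03, -2.43] [0.09, -0.03, -0.01]
[-0.01, -0.03, -2.43] [0.09, -0.03, -0.01]
2395 axis at y=225: x 649.4 z 90.7 yaw 7.67 tilt 0.29 rms 2.58 s range [ 1.  75.3] far end [639.4 300.   91.1]
9763 axis at y=225: x 574.5 z 90.5 yaw 7.79 tilt -0.26 rms 0.93 s range [23.  68.2] far end [565.2 292.6  90.2]
```

View pics/wrist_rel.png

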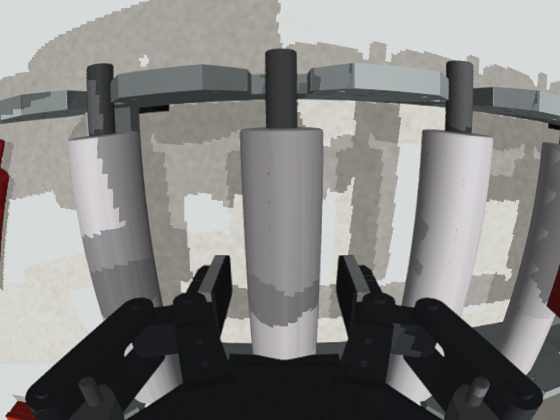

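The jaws are clear of the roller on both sides (pads at columns 222 and 345), and the roller stayed where it was. Retreating straight up.

>>> {"fn": "step_arm", "kwargs": {"commands": [-0.2,0,-0.1,-1.0,0.2,0,0,-0.2,0,0,-1.5,0.1,0,0,-0.2,0,0,-2,0,0,0,-0.2,0,0,-3,0,0,0,-0.2,0,0,-3,0,0,0,-0.2,0,0,-2,0,0,0,-0.2,0,0,0,0,0,0]}}

```text
t: 9.65
tool_pos: [573.9, 223.8, 216.6]
tcp_rot: [[-0.128, 0.992, 0.001], [0.992, 0.128, 0.002], [0.002, 0.001, -1.0]]
force: [0.4, 0.3, 0.6]
grip_width: 51.0
```

```bash
python3 plan.py 573.7 223.5 210 7.4 1; python3 wl.py end wrist side top; python3 - <<'E'
import sys;sys.argv=['x','end']
from wf import *
fit((170,130,215,260),[500,90,-.12,0],75);fit((262,130,305,260),[573,90,-.12,0],75);fit((360,130,415,260),[648,90,-.12,0],75)
from h import *
d=pickle.load(open('top_end.pkl','rb'));cyl(d,(305,175,375,200),46,'short');cyl(d,(290,140,400,170),46,'long')
E
```

```text
t 9.65 pos [573.9 223.8 216.6] err [-0.2 -0.3 -6.6] rot [ 0.08 -0.12 -0.02] F [0.4 0.3 0.6] w 51.0
[-0.02, -0.02, 0.66] [0.08, -0.12, -0.02]
4740 axis at y=225: x 497.9 z 90.3 yaw 7.78 tilt 0.02 rms 4.23 s range [-54.5  53. ] far end [490.7 277.8  90.4]
5048 axis at y=225: x 574.6 z 90.3 yaw 7.88 tilt -0.07 rms 0.55 s range [-44.8  61.2] far end [566.2 285.7  90.3]
4099 axis at y=225: x 649.2 z 90.5 yaw 7.59 tilt -0.03 rms 0.63 s range [-34.8  72.5] far end [639.6 297.2  90.4]
short 343 rect c 567.2 -191.8 89 26 mean [ 566.6 -191.9   59.9] zmax 67.6 yaw of axis from +y (ccw) -7.67
  len 88.5 mid [ 566.6 -191.6]
long 715 rect c 652.8 -192.9 220 26 mean [ 649.9 -208.8   59.7] zmax 67.8 yaw of axis from +y (ccw) -7.23
  len 220.0 mid [ 651.9 -192.8]
```

View pics/wrist_end.png

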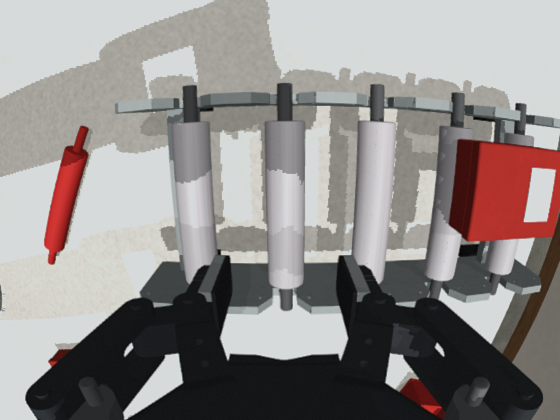

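View pics/side_end.png

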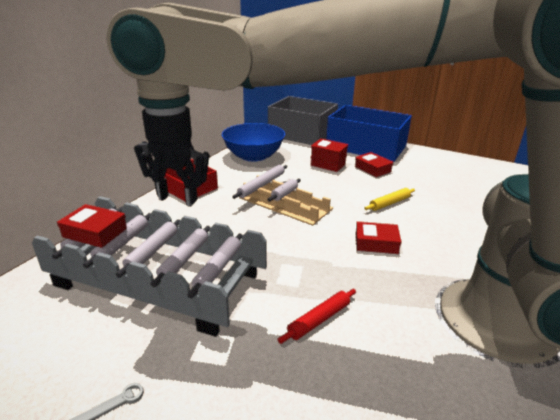

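The wrist picture shows the roller seated in both slots, at columns 265-305. It lines up with its neighbours, and the gripper is well above everything.

```bash
python3 -c "
from plant import *
print(sense()['force'],sense()['joint_vel']);print(close_job())"
```

```text
[ 0.03773255 -0.2607942  -0.55899621] [-0.00068411  0.01744417  0.02416305 -0.00208212 -0.00022939  0.00102138]
the job is handed in; nothing more can be done
None
```

The matching roller (140 mm tube) is in the conveyor's empty slots. I lowered it until the axle reached the bottom, released it, and moved the gripper straight up. The job was handed in at about 9.8 s; `close_job()` reports no verdict.

**Roller:** In the last wrist depth fit, its axis was at z 90.3 mm, with the neighbouring rollers at 90.3 and 90.5. It was about 1 mm off the middle between the neighbours along the rails and within 0.3° of them. Along the axle I estimate it is a few mm from centre; that is less certain because the neighbours' tube ends were cut off in some fits.

**Spare rollers:** The short roller measured the same as at the start, to within about 0.5 mm. The long roller's average position also did not change. Its end-to-end measurement did disagree at the end, at 220 mm instead of 189. I put this down to stray pixels, because the average is unchanged and the side picture shows it still in its place.

**Seating contact:** The wrist force showed no clear rise when the axle touched bottom. I judged it seated because its height matched the neighbours and the arm stopped going lower. On release the roller moved by only about 0.2 mm.

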